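# Clip the lid of the date bowl shut

## Robot

A 7-joint arm with a two-finger parallel gripper is mounted at the origin on the work surface. World frame = base frame: x ahead of the robot, y to its left, z up, the work surface at z = 0. Lengths are in mm, angles in degrees, forces in N, time in s.
With the tool pointing down it reaches from about 400 to 850 mm from the base axis. Payload 4.4 kg.
Tool frame: the origin (TCP) lies at the centre of the arm's flange, where the gripper is bolted on; the fingertips stand 199 mm ahead of it and the grasp point (between the pads) lies 180 mm ahead of it; z points along the fingers, y is the line along which they close (so a half turn about z gives the same grasp; the last joint's range is limited). The gripper opens to 94 mm and grips with 3 to 60 N. Pads are 16 mm wide; open, the fingers measure 119 mm over their backs; the gripper's body (75 mm by 177 mm) begins 78 mm behind the grasp point.
Start: joints at [-70.405, 36.005, 2.206, 86.941, -1.547, 57.084, -1.146], TCP at [257.767, 596.717, 404.678] pointing down, gripper open.
Joint ranges: [-175.42, 175.42], [-21.48, 121.26], [-71.46, 75.88], [10.55, 141.38], [-63.04, 243.04], [13.31, 113.54], [-168.57, 168.57]. Speed limits (degrees/s): [147.25, 147.25, 180, 180, 180, 180, 180].

## Interface

Orientations are given as [roll, pitch, yaw] about the fixed x, y, z axes, in that order (R = Rz(yaw) Ry(pitch) Rx(roll)).
In Python, from workcell import read_state, snapshot, camera_model, close_job gives the robot as it stands.
- The arm moves only by the tool step_arm, never from a script. Its argument "steps" is a list of rows, each an object with "gripper": the closure in counts, from 0 (fully open) to 255 (shut); "linear": the shift along the tool's x, y, z in mm, a list of three; "spin": the turn about the tool's z in degrees. A call has 1 to 8 rows; each row is the pose to reach, as a shift and turn from the pose commanded when the call began, along the tool's axes at that moment; what a row does not reach only later rows make up. A row lasts 1/10 s, in which the tool goes at most 50 mm and 8.59 degrees, less where a joint would pass 70% of its speed; a pose out of reach is approached as far as the arm can. A call with a gripper value outside its range is refused whole. The fingers move at their own pace and stop on an object; the grip force is fixed at half the most. Time passes only in rows, so rows that repeat a pose let the fingers close. It gives the time, the measured TCP pose, the force, the opening and the grip force at its end, in the units of the state.
- read_state(): the state, without advancing time (a new reading comes with each control period).
- snapshot(name): name is "scene" or "top"; returns (picture, depth): 480x640x3 uint8, red, green, blue; 480x640 float32, mm along the optical axis (not along the pixel's ray), 0 where there is no reading.
- camera_model(name): a dict with "fx", "fy", "cx", "cy" (pixels), "distortion" ([k1, k2, p1, p2, k3] as OpenCV has them; the pictures are not rectified), "world_to_cam" (4x4, takes a point from world to camera coordinates). Camera axes: x right, y up, looking along -z (the intrinsics and any distortion apply to the point x, -y, -z); pixel columns grow to the right and rows downward; lengths in mm; the calibration is good to about 2 mm. A picture is of the moment at which its call begins. camera_model takes no time and is no camera call.
- close_job(): hands the job in; it is judged then, once.
The state is a dict: "time": time; "joint_pos": joint angles; "joint_velocities": joint speeds; "effort": joint torques, N m; "ee_pos": TCP position; "ee_rot": TCP orientation; "ft_force": force on the tool from outside, world axes, zero at the start; "moment": the same for the moment, N m; "width": opening from 0.0 (shut) to 1.0 (fully open); "gripper_force": force on a finger pad.
Only numpy, scipy, OpenCV 4.12 (cv2) and the standard library are available. Lean on these libraries where they do the work, as an engineer would, in place of code of your own. Each camera call takes 0.05 s, during which the arm holds its last target. There are 200 camera calls.

## Task

The lid is on the porcelain date bowl, but the two green clip flaps at its sides still stand open. With the fingertips, fold each flap down over the rim and press its lower edge in until its hook has snapped home beneath the bowl's lip and stays there. Press gently, as the bowl is porcelain; nothing is to be picked up, and the cups and other tableware are left standing where they are.

Things in the scene. Friction and masses are not known exactly. Their poses are not given: they have to be found in the camera images.
- bowl: round white porcelain date bowl, lid seated; it stands firmly on the tray and does not shift. Lid 158 mm across, top 65 mm above the tray floor; knob in the middle, top at 86 mm. Origin: centre of the underside, z up. The two green clip flaps are hinged to the lid at the bowl's own +y (left) and -y (right) sides.
- hinge_left (a point): middle of the hinge line of the left flap, on the bowl's own +y side, 88 mm from the bowl's axis and 66 mm above its underside (so outward is from the bowl's axis to this point); the hinge line is level, parallel to the bowl's x axis; the barrel has radius 3 mm
- hinge_right (a point): the same for the right flap, on the bowl's own -y side
- flap_left (a joint): angle of the left flap, rad: 0 = shut (hanging straight down), 1.57 = level outwards, more = raised. Its hook meets the bowl's lip at about 0.4, needs some 2 to 5 N inwards on the lower edge to ride over it, passes at about 0.18 and snaps home to between -0.06 and 0.06; let go short of that, it stays out against the lip. The hinge is slightly stiff: the flap stays where it is left.
- flap_right (a joint): the same for the right flap
- edge_left (a point): middle of the left flap's free edge, 33 mm from the hinge line; moves with the flap. The flap is a green plate 40 mm wide, 3 mm thick, 34 mm long overall; the free edge is rounded, turned outwards, reaching 5 mm outside the hinge line when shut, where it is 32 mm above the tray floor. The inward hook lies 14 to 22 mm from the hinge line.
- edge_right (a point): the same for the right flap
- tray: brushed aluminium serving tray, fixed, 340 x 440 mm, floor 4 mm thick, rim 16 mm high, a low steel handle (up to 26 mm high) beyond each short side. Origin: centre of the underside; bowl and cups stand on its floor.
- cup_a: ridged glass cup on the tray, 58 mm across, 66 mm high; origin: centre of the underside; leave alone
- cup_b: the other ridged glass cup, the same size; leave alone
- pourer: slender steel coffee pourer, 195 mm high, 84 mm across the foot, spout and handle 130 mm apart; origin: centre of the underside; leave alone
- sugar_jar: amber glass jar with steel lid, 72 mm across, 105 mm high; origin: centre of the underside; leave alone
- saucer: white saucer 110 mm across, 18 mm high; origin: centre of the underside; leave alone
- spoon: steel spoon 140 mm long lying on the shelf; leave alone
- nut_dish: small blue bowl 90 mm across, 35 mm high; origin: centre of the underside; leave alone

How it is judged:
By the outcome, as a careful person would: the job done as asked, in the order asked, and still so for the second after the job is handed in, with the robot touching nothing.
It also fails if it takes over 48 s, if anything falls off the work surface, if the arm or the gripper's body presses on something with over 40 N, if the wrist force passes 120 N, or if a joint passes its speed limit or range.

## Working session

There is one attempt and no reset: what is moved stays moved. The work goes in short steps, Python scripts to look and compute and a tool call to move; the robot and the scene stay as the last step left them, time stands still between calls to the robot, and variables do not carry over. Pictures are saved under pics/ and viewed, at most 10 in all, crops included, and the job is handed in when it is done.

Besides the shell and the picture viewer there is one more tool, called in YAML: its name, and indented under it one key for each argument. step_arm: Moves the arm, as the interface text tells. Its arguments: {"type":"object","properties":{"steps":{"type":"array","items":{"type":"object","properties":{"gripper":{"type":"number"},"linear":{"type":"array","items":{"type":"number"}},"spin":{"type":"number"}}}}},"required":["steps"]}

```bash
mkdir -p pics; cat > h.py <<'E'
import numpy as np, cv2
from workcell import read_state, snapshot, camera_model, close_job
def cloud(name):
    im,d=snapshot(name); m=camera_model(name)
    K=np.array([[m['fx'],0,m['cx']],[0,m['fy'],m['cy']],[0,0,1.]])
    v,u=np.mgrid[0:480,0:640]
    p=cv2.undistortPoints(np.stack([u,v],-1).reshape(-1,1,2).astype(float),K,np.array(m['distortion'],float)).reshape(480,640,2)
    P=np.stack([p[...,0]*d,-p[...,1]*d,-d,np.ones_like(d)],-1)
    W=P@np.linalg.inv(np.array(m['world_to_cam'])).T
    W[d==0]=np.nan
    return im,d,W[...,:3]
E
python3 - <<'E'
from h import *
for n in("scene","top"):
    im,d,W=cloud(n); cv2.imwrite(f'pics/{n}0.png',im[...,::-1]); np.savez(f'{n}0.npz',im=im,W=W)
print({k:np.round(v,3) for k,v in read_state().items()})
E
```

```text
{'time': np.float64(0.1), 'joint_pos': array([-70.407,  36.053,   2.202,  86.988,  -1.548,  57.084,  -1.143]), 'joint_velocities': array([ 0.073, -0.127, -0.061, -0.317, -0.097, -0.139, -0.07 ]), 'effort': array([ 3.0000e-03, -5.5079e+01,  1.1470e+00, -1.8712e+01, -5.2000e-02,
        1.9000e-02,  0.0000e+00]), 'ee_pos': array([257.625, 596.497, 403.867]), 'ee_rot': array([-1.79905e+02, -1.00000e-03,  1.56640e+02]), 'ft_force': array([ 0.32 ,  0.253, -0.079]), 'moment': array([ 0.02 ,  0.044, -0.046]), 'gripper_force': np.float64(0.0), 'width': np.float64(0.997)}
```

View pics/top0.png

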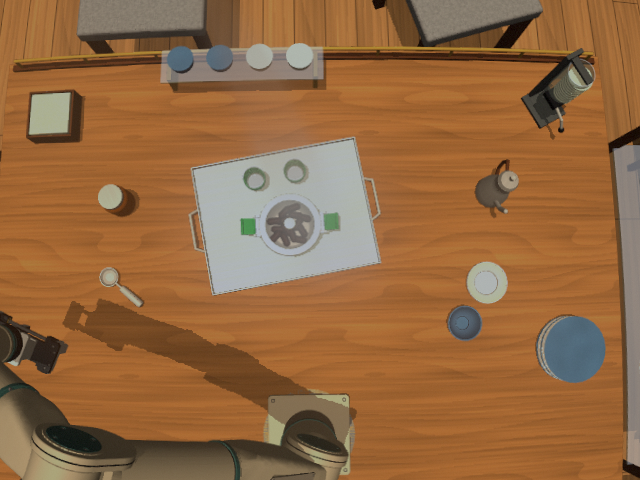

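View pics/scene0.png

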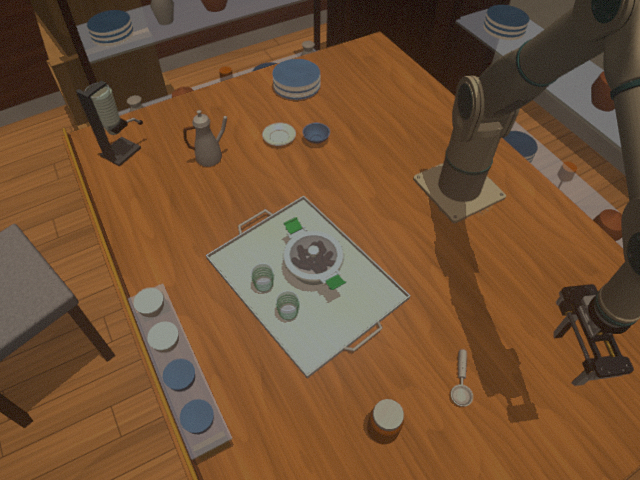

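The top picture shows the bowl at (290,223), the left flap at (249,227), the right flap at (332,222) and the cups at (256,179) and (295,171). The scene picture agrees: both flaps stand out roughly level or raised. Now I'll measure them.

```bash
python3 - <<'E'
from h import *
for n in("top","scene"):
    z=np.load(n+'0.npz'); im=z['im'].astype(int); W=z['W']
    g=(im[...,1]>im[...,0]+50)&(im[...,1]>im[...,2]+50)&np.isfinite(W[...,0])
    k,l,s,c=cv2.connectedComponentsWithStats(g.astype('uint8'))
    C={}
    for i in range(1,k):
        if s[i,4]<40: continue
        P=W[l==i]; print(n,s[i],'mean',P.mean(0).round(1),'min',np.percentile(P,3,axis=0).round(1),'max',np.percentile(P,97,axis=0).round(1))
    # lid disc ring: points at z 60..75 near the bowl
    ctr=np.nanmedian(W[g],0)
    D=np.hypot(W[...,0]-0,W[...,1]-0)
    near=(np.linalg.norm(W[...,:2]-np.array([W[g][:,0].mean(),W[g][:,1].mean()]),axis=-1)<110)&(W[...,2]>62)&(W[...,2]<80)&~g
    Q=W[near]; (x,y),(a,b),t=cv2.fitEllipse(cv2.convexHull(Q[:,:2].astype('float32'))); print('disc',x,y,a,b,t,np.percentile(Q[:,2],[5,50,95]))
    kn=(np.linalg.norm(W[...,:2]-[x,y],axis=-1)<25)&(W[...,2]>82); print('knob',W[kn].mean(0),kn.sum())
    for nm,(u,v) in dict(a=(256,179),b=(295,171)).items():
        if n=='top': print(nm,W[v-3:v+4,u-3:u+4].reshape(-1,3).mean(0).round(1))
z=np.load('top0.npz')['W']
for u,v in [(230,180),(230,270),(350,200),(340,250)]: print('tray',z[v,u].round(1))
W=z
# hinge line profile along flaps in top picture
for u in list(range(238,264,2))+list(range(318,344,2)):
    v=227 if u<290 else 222
    print(u,W[v,u].round(1),end=' ')
E
```

```text
top [241 219  14  15 190] mean [526.3 141.8  76. ] min [508.4 127.   69. ] max [543.5 158.   84.7]
disc 546.7259521484375 101.39100646972656 126.7515869140625 191.3466796875 113.22119140625 [63.9997512  68.89723571 74.59616988]
knob [nan nan nan] 0
a [657.6 127.1  13.4]
b [677.4  25.2  12.8]
scene [286 220  15  13 121] mean [535.1 -61.   74.8] min [518.4 -72.8  69.2] max [551.1 -48.6  80.9]
scene [327 277  18  12  64] mean [526.9 143.9  75.6] min [509.7 128.5  68. ] max [542.9 158.   83.2]
disc 547.9163208007812 19.930709838867188 171.3754119873047 221.66397094726562 31.004314422607422 [63.6265085  67.44053902 71.82586114]
knob [536.4276532   34.33736433  87.36230605] 34
tray [657.5 195.9   7.7]
tray [422.1 196.1   4.1]
tray [ 599.7 -117.     5.5]
tray [469.3 -88.    5.8]
238 [533.7 175.5   1.7] 240 [533.  169.7   6.3] 242 [523.  155.9  81.1] 244 [523.5 151.5  76.7] 246 [524.1 147.1  71.7] 248 [523.4 141.6  76.5] 250 [523.5 136.8  74.7] 252 [523.5 131.9  74.3] 254 [524.1 127.5  68.8] 256 [524.  122.5  69.1] 258 [524.1 117.6  67.9] 260 [523.5 112.3  71.8] 262 [524.  107.7  67.6] 318 [534.2 -31.5  68.8] 320 [533.4 -36.3  73.5] 322 [533.8 -41.4  70.4] 324 [534.2 -46.4  67. ] 326 [532.7 -51.1  76.9] 328 [532.8 -56.   75.9] 330 [532.7 -61.   76.3] 332 [532.  -65.7  80.7] 334 [532.2 -70.7  78.5] 336 [531.3 -75.4  84.9] 338 [530.7 -80.1  88.4] 340 [541.9 -89.5   7.6] 342 [542.3 -94.9   4.4] <stdin>:15: RuntimeWarning: Mean of empty slice.
  ret = um.true_divide(
```

```bash
python3 - <<'E'
from h import *
a=np.load('top0.npz')['im'][195:255,225:355]; b=np.load('scene0.npz')['im'][205:305,250:380]
a=cv2.resize(a,None,fx=6,fy=6,interpolation=cv2.INTER_CUBIC)[:, :780]; 
a=cv2.resize(a,(650,300)); b=cv2.resize(b,(390,300))
cv2.imwrite('pics/crop.png',np.vstack([a,np.hstack([b,np.zeros((300,260,3),'uint8')])])[...,::-1])
z=np.load('top0.npz')['im']
print(z[222,318:346:2].tolist(), z[227,238:266:2].tolist())
E
```

```text
[[172, 178, 186], [169, 175, 178], [171, 177, 185], [122, 145, 127], [97, 133, 96], [96, 137, 95], [97, 139, 97], [97, 139, 95], [95, 137, 95], [96, 133, 94], [121, 138, 110], [160, 162, 154], [173, 178, 175], [175, 180, 176]] [[175, 182, 177], [157, 170, 157], [75, 136, 78], [78, 145, 81], [75, 142, 80], [77, 144, 82], [74, 141, 80], [75, 142, 80], [73, 137, 78], [174, 181, 192], [173, 180, 185], [173, 180, 190], [174, 183, 192], [174, 181, 190]]
```

View pics/crop.png

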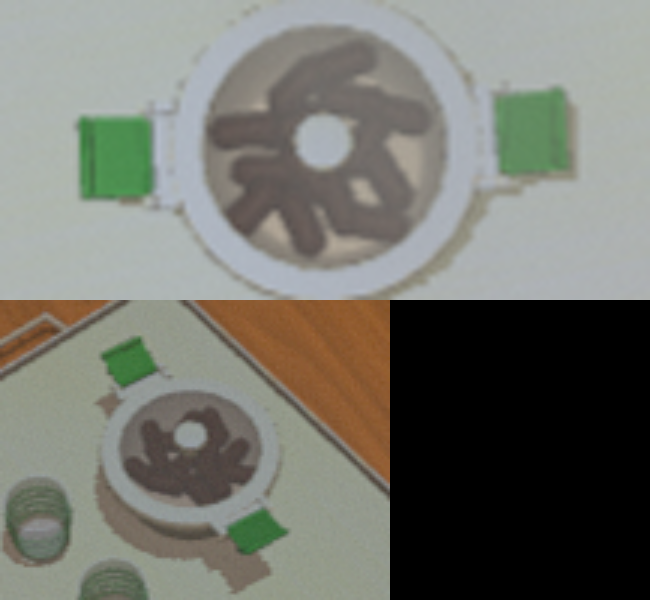

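```bash
cat > fit.py <<'E'
from h import *
from scipy.optimize import least_squares
def proj(m,P):
    K=np.array([[m['fx'],0,m['cx']],[0,m['fy'],m['cy']],[0,0,1.]])
    c=np.c_[P,np.ones(len(P))]@np.array(m['world_to_cam']).T
    return cv2.projectPoints((c[:,:3]*[1,-1,-1]).reshape(-1,1,3),np.zeros(3),np.zeros(3),K,np.array(m['distortion'],float))[0].reshape(-1,2)
def world(p,B):
    c,s=np.cos(p[2]),np.sin(p[2]); return B@np.array([[c,s,0],[-s,c,0],[0,0,1]])+[p[0],p[1],4]
def plate(sd,phi):
    x,r=np.meshgrid(np.linspace(-20,20,21),np.linspace(-1,34,19)); x=x.ravel();r=r.ravel()
    return np.c_[x,sd*(88+r*np.sin(phi)),66-r*np.cos(phi)]
def obs(n):
    im=snapshot(n)[0].astype(int)
    g=(im[...,1]>im[...,0]+25)&(im[...,1]>im[...,2]+25)
    k,l,s,c=cv2.connectedComponentsWithStats(g.astype('uint8')); out=[]
    for i in range(1,k):
        if s[i,4]>60:
            v,u=np.nonzero(l==i); q=np.c_[u,v]; out.append((s[i,4],q.mean(0),np.cov(q.T)))
    return out,im
if __name__=='__main__':
    M={n:camera_model(n) for n in('top','scene')}; O={n:obs(n) for n in M}
    for n in O: print(n,[(a,c.round(1)) for a,c,_ in O[n][0]])
    seed={'top':{1:(249,227),-1:(332,222)},'scene':{1:(335,283),-1:(293,226)}}
    D={}
    for n in O:
        for sd in(1,-1): D[n,sd]=min(O[n][0],key=lambda o:np.hypot(*(o[1]-seed[n][sd])))
    KN={}
    for n,(u,v) in {'top':(289,223),'scene':(313,250)}.items():
        im=O[n][1]; w=im[v-8:v+9,u-8:u+9].min(-1)>140; k,l,s,c=cv2.connectedComponentsWithStats(w.astype('uint8')); i=l[8,8]; print('knob',n,c[i]+[u-8,v-8],s[i,4]); KN[n]=c[i]+[u-8,v-8]
    def res(p):
        r=[]
        for n in M:
            for sd,ph in((1,p[3]),(-1,p[4])):
                q=proj(M[n],world(p,plate(sd,ph))); C=np.cov(q.T); Co=D[n,sd][2]
                r+=list(q.mean(0)-D[n,sd][1])+[np.sqrt(C[i,i])-np.sqrt(Co[i,i]) for i in(0,1)]
            r+=list(proj(M[n],world(p,np.array([[0,0,84.]])))[0]-KN[n])
        return np.array(r)
    for loss in('linear','soft_l1'):
        f=least_squares(res,[530,40,-0.03,1.9,1.9],loss=loss,f_scale=.5,x_scale=[1,1,.01,.05,.05])
        p=f.x; print(p[:2].round(1),np.degrees(p[2]).round(2),p[3:].round(3)); 
    print(res(p).round(2))
    for sd in(1,-1): print('hinge',sd,world(p,np.array([[0,sd*88,66.]])).round(1))
E
python3 fit.py
```

```text
top [(np.int32(208), array([330.8, 220.9])), (np.int32(230), array([247.4, 225.9]))]
scene [(np.int32(185), array([292.6, 225.1])), (np.int32(171), array([334.8, 281.6]))]
knob top [289.17171717 222.73737374] 99
knob scene [313.  249.5] 60
[530.7  39.8] 2.52 [1.924 2.003]
[530.7  39.8] 2.52 [1.924 2.005]
[-0.08  0.09  0.17  0.11 -0.01  0.09  0.13  0.38 -0.17  0.04 -0.03 -0.03
  0.2  -0.12 -0.08 -0.09  0.22  0.21 -0.24 -0.04]
hinge 1 [[526.8 127.8  70. ]]
hinge -1 [[534.5 -48.1  70. ]]
```

step_arm:
  steps:
    - {"gripper":255,"linear":[-52,-37,0],"spin":8}
    - {"gripper":255,"linear":[-95,-67,0],"spin":16}
    - {"gripper":255,"linear":[-135,-95,0],"spin":24}
    - {"gripper":255,"linear":[-175,-123,0],"spin":32}
    - {"gripper":255,"linear":[-215,-151,0],"spin":40}
    - {"gripper":255,"linear":[-255,-179,0],"spin":48}
    - {"gripper":255,"linear":[-295,-207,0],"spin":56}
    - {"gripper":255,"linear":[-335,-235,0],"spin":64.1}

```text
time: 1.0
ee_pos: [467.9, 254.2, 404.8]
ee_rot: [180.0, -0.0, 92.2]
ft_force: [0.6, 0.7, -0.1]
width: 0.359
gripper_force: 0.0
```

```bash
cat > go.py <<'E'
from h import *
from scipy.spatial.transform import Rotation as Ro
import sys
s=read_state(); R=Ro.from_euler('xyz',s['ee_rot'],degrees=True).as_matrix(); t=np.array(s['ee_pos']); tip=t+R@[0,0,199]
y=np.radians(2.52); d=tip[:2]-[530.7,39.8]
print('t',s['time'],'tcp',t.round(1),s['ee_rot'].round(2),'tip bowl x,y,worldz',round(d@[np.cos(y),np.sin(y)],1),round(d@[-np.sin(y),np.cos(y)],1),tip[2].round(1),'F',s['ft_force'].round(2),'w',s['width'],'yawerr',s['ee_rot'][2]-92.52)
if len(sys.argv)>3:
    b=np.array([float(v) for v in sys.argv[1:4]]); w=np.array([530.7+b[0]*np.cos(y)-b[1]*np.sin(y),39.8+b[0]*np.sin(y)+b[1]*np.cos(y),b[2]]); print('shift',(R.T@(w-tip)).round(1))
E
python3 go.py 0 121 120
```

```text
t 1.0 tcp [467.9 254.2 404.8] [ 1.7999e+02 -2.0000e-02  9.2220e+01] tip bowl x,y,worldz -53.3 217.0 205.8 F [ 0.58  0.67 -0.07] w 0.35861372377315665 yawerr -0.2989929098352917
shift [-95.8  53.7  85.8]
```

step_arm:
  steps:
    - {"gripper":255,"linear":[-32,18,0],"spin":-0.3}
    - {"gripper":255,"linear":[-64,36,10],"spin":-0.3}
    - {"gripper":255,"linear":[-96,54,30],"spin":-0.3}
    - {"gripper":255,"linear":[-96,54,55],"spin":-0.3}
    - {"gripper":255,"linear":[-96,54,75],"spin":-0.3}
    - {"gripper":255,"linear":[-96,54,86],"spin":-0.3}
    - {"gripper":255,"linear":[-96,54,86],"spin":-0.3}

```text
time: 1.7
ee_pos: [524.9, 162.5, 317.4]
ee_rot: [-179.8, 0.0, 92.8]
ft_force: [-0.1, 0.2, 1.2]
width: 0.004
gripper_force: 0.0
```

```bash
python3 go.py 0 121 28; python3 - <<'E'
from h import *
a=snapshot('top')[0][150:290,180:400]; b=snapshot('scene')[0][110:330,220:440]
cv2.imwrite('pics/c2.png',np.hstack([cv2.resize(a,(440,280)),cv2.resize(b,(330,330))[:280]])[...,::-1])
E
```

```text
t 1.7 tcp [524.9 162.5 317.4] [-1.7983e+02  4.0000e-02  9.2850e+01] tip bowl x,y,worldz -1.0 122.7 118.4 F [-0.1   0.22  1.24] w 0.0037129390674312006 yawerr 0.3291080313034058
shift [-1.6  1.2 90.4]
```

View pics/c2.png

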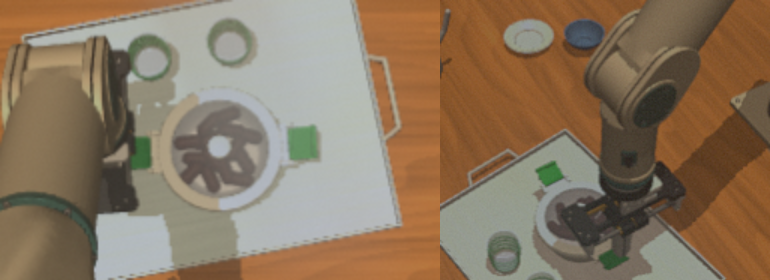

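The crops show the shut fingers just outside and over the left flap, with the cups clear of the gripper. I'm descending.

step_arm:
  steps:
    - {"gripper":255,"linear":[-1.5,1,12],"spin":-0.3}
    - {"gripper":255,"linear":[-1.5,1,22],"spin":-0.3}
    - {"gripper":255,"linear":[-1.5,1,30],"spin":-0.3}
    - {"gripper":255,"linear":[-1.5,1,37],"spin":-0.3}
    - {"gripper":255,"linear":[-1.5,1,44],"spin":-0.3}
    - {"gripper":255,"linear":[-1.5,1,50],"spin":-0.3}

```text
time: 2.4
ee_pos: [526.5, 161.1, 268.0]
ee_rot: [-180.0, -0.0, 93.1]
ft_force: [0.5, -0.4, 0.3]
width: 0.001
gripper_force: 0.2
```

```bash
python3 go.py 0 121 28
```

```text
t 2.4 tcp [526.5 161.1 268. ] [-179.99   -0.     93.13] tip bowl x,y,worldz 1.1 121.3 69.0 F [ 0.47 -0.38  0.34] w 0.0011932395964829295 yawerr 0.6136883255321237
shift [-0.3 -1.1 41. ]
```

step_arm:
  steps:
    - {"gripper":255,"linear":[0,-1,7],"spin":0.6}
    - {"gripper":255,"linear":[0,-1,14],"spin":0.6}
    - {"gripper":255,"linear":[0,-1,21],"spin":0.6}
    - {"gripper":255,"linear":[0,-1,28],"spin":0.6}
    - {"gripper":255,"linear":[0,-1,35],"spin":0.6}
    - {"gripper":255,"linear":[0,-1,41],"spin":0.6}
    - {"gripper":255,"linear":[0,-1,41],"spin":0.6}

```text
time: 3.1
ee_pos: [525.2, 160.9, 226.7]
ee_rot: [-179.9, 0.0, 92.5]
ft_force: [-0.3, -0.4, -0.3]
width: 0.003
gripper_force: 0.0
```

```bash
python3 go.py 0 101 28
```

```text
t 3.1 tcp [525.2 160.9 226.7] [-1.7991e+02  2.0000e-02  9.2530e+01] tip bowl x,y,worldz -0.5 121.2 27.7 F [-0.33 -0.41 -0.34] w 0.003198885168761843 yawerr 0.01266609263714713
shift [-20.2   0.5  -0.3]
```

step_arm:
  steps:
    - {"gripper":255,"linear":[-3,0,0],"spin":0}
    - {"gripper":255,"linear":[-6,0,0],"spin":0}
    - {"gripper":255,"linear":[-8,0,0],"spin":0}
    - {"gripper":255,"linear":[-10,0,0],"spin":0}

```text
time: 3.5
ee_pos: [525.9, 152.4, 227.8]
ee_rot: [180.0, -0.1, 92.6]
ft_force: [0.2, 3.7, -2.6]
width: 0.004
gripper_force: 2.5
```

step_arm:
  steps:
    - {"gripper":255,"linear":[-1,0,0],"spin":0}
    - {"gripper":255,"linear":[-2,0,0],"spin":0}

```text
time: 3.7
ee_pos: [526.0, 149.5, 227.8]
ee_rot: [180.0, -0.0, 92.6]
ft_force: [0.1, 3.3, -1.3]
width: -0.001
gripper_force: 1.4
```

step_arm:
  steps:
    - {"gripper":255,"linear":[-1,0,0],"spin":0}
    - {"gripper":255,"linear":[-2,0,0],"spin":0}

```text
time: 3.9
ee_pos: [526.2, 146.2, 227.8]
ee_rot: [180.0, 0.0, 92.5]
ft_force: [-0.6, 0.9, -0.2]
width: 0.003
gripper_force: 0.4
```

step_arm:
  steps:
    - {"gripper":255,"linear":[-1,0,0],"spin":0}
    - {"gripper":255,"linear":[-2,0,0],"spin":0}

```text
time: 4.1
ee_pos: [526.4, 144.1, 227.8]
ee_rot: [180.0, 0.1, 92.5]
ft_force: [0.2, -0.0, 0.4]
width: 0.006
gripper_force: 0.0
```

step_arm:
  steps:
    - {"gripper":255,"linear":[-1,0,0],"spin":0}
    - {"gripper":255,"linear":[-2,0,0],"spin":0}

```text
time: 4.3
ee_pos: [526.4, 142.6, 227.7]
ee_rot: [180.0, 0.0, 92.5]
ft_force: [0.4, 0.6, -0.4]
width: 0.004
gripper_force: 0.2
```

step_arm:
  steps:
    - {"gripper":255,"linear":[-1,0,0],"spin":0}
    - {"gripper":255,"linear":[-1,0,0],"spin":0}

```text
time: 4.5
ee_pos: [526.4, 141.7, 227.7]
ee_rot: [-180.0, 0.0, 92.5]
ft_force: [-0.1, -0.3, -0.7]
width: 0.006
gripper_force: 0.0
```

```bash
python3 go.py 0 121 28
```

```text
t 4.5 tcp [526.4 141.7 227.7] [-1.800e+02  1.000e-02  9.252e+01] tip bowl x,y,worldz 0.1 102.0 28.7 F [-0.1  -0.27 -0.67] w 0.005822431497965384 yawerr 0.001049697451293241
shift [19.  -0.1  0.7]
```

The force rose to 3.7 N and fell to zero at the expected angle, so the left flap snapped home. I'll back out, go up and cross over to the right one.

step_arm:
  steps:
    - {"gripper":255,"linear":[12,0,0],"spin":0}
    - {"gripper":255,"linear":[25,0,0],"spin":0}
    - {"gripper":255,"linear":[25,0,-30],"spin":0}
    - {"gripper":255,"linear":[25,0,-65],"spin":0}
    - {"gripper":255,"linear":[25,0,-95],"spin":0}
    - {"gripper":255,"linear":[25,0,-105],"spin":0}
    - {"gripper":255,"linear":[0,0,-105],"spin":0}
    - {"gripper":255,"linear":[-40,0,-105],"spin":0}

```text
time: 5.3
ee_pos: [527.9, 105.4, 332.3]
ee_rot: [180.0, -0.1, 93.0]
ft_force: [0.4, -0.1, -0.0]
width: 0.005
gripper_force: 0.0
```

step_arm:
  steps:
    - {"gripper":255,"linear":[-40,0,0],"spin":0}
    - {"gripper":255,"linear":[-80,0,0],"spin":0}
    - {"gripper":255,"linear":[-120,0,0],"spin":0}
    - {"gripper":255,"linear":[-155,0,0],"spin":0}
    - {"gripper":255,"linear":[-175,0,0],"spin":0}
    - {"gripper":255,"linear":[-183,0,0],"spin":0}
    - {"gripper":255,"linear":[-183,0,0],"spin":0}

```text
time: 6.0
ee_pos: [536.2, -80.9, 332.1]
ee_rot: [-180.0, -0.0, 92.5]
ft_force: [1.0, -1.1, -0.4]
width: 0.008
gripper_force: 0.0
```

```bash
python3 go.py 0 -121 28; python3 - <<'E'
from h import *
a=snapshot('top')[0][150:290,180:400]; b=snapshot('scene')[0][200:330,260:390]
cv2.imwrite('pics/c3.png',np.hstack([cv2.resize(a,(440,280)),cv2.resize(b,(280,280))])[...,::-1])
E
```

```text
t 6.0 tcp [536.2 -80.9 332.1] [-1.7995e+02 -2.0000e-02  9.2480e+01] tip bowl x,y,worldz 0.0 -120.8 133.1 F [ 1.01 -1.07 -0.36] w 0.007788672626297443 yawerr -0.04242286399316697
shift [ -0.3   0.  105.1]
```

View pics/c3.png

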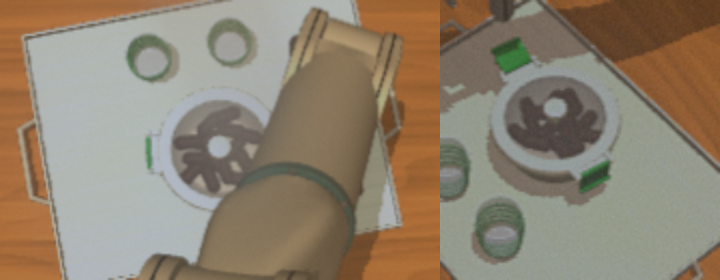

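Left flap reads shut: a thin green sliver at (149,153) in the top crop, hanging vertical at (595,177) in the scene crop. Now the right one, starting 5 mm further in because it stands a little higher.

step_arm:
  steps:
    - {"gripper":255,"linear":[5,0,20],"spin":0}
    - {"gripper":255,"linear":[5,0,34],"spin":0}
    - {"gripper":255,"linear":[5,0,43],"spin":0}
    - {"gripper":255,"linear":[5,0,51],"spin":0}
    - {"gripper":255,"linear":[4,0,58],"spin":0}
    - {"gripper":255,"linear":[1,0,64],"spin":0}
    - {"gripper":255,"linear":[0,0,68],"spin":0}

```text
time: 6.8
ee_pos: [536.3, -81.2, 264.3]
ee_rot: [180.0, 0.0, 92.5]
ft_force: [-0.2, 0.3, 0.4]
width: 0.001
gripper_force: 0.2
```

step_arm:
  steps:
    - {"gripper":255,"linear":[0,0,7],"spin":0}
    - {"gripper":255,"linear":[0,0,14],"spin":0}
    - {"gripper":255,"linear":[0,0,21],"spin":0}
    - {"gripper":255,"linear":[0,0,28],"spin":0}
    - {"gripper":255,"linear":[0,0,34],"spin":0}
    - {"gripper":255,"linear":[0,0,37],"spin":0}
    - {"gripper":255,"linear":[0,0,37],"spin":0}

```text
time: 7.5
ee_pos: [536.0, -80.8, 227.1]
ee_rot: [-179.9, -0.0, 92.5]
ft_force: [-0.0, 0.2, 0.0]
width: 0.006
gripper_force: 0.0
```

```bash
python3 go.py 0 -101 28
```

```text
t 7.5 tcp [536.  -80.8 227.1] [-1.7995e+02 -1.0000e-02  9.2530e+01] tip bowl x,y,worldz -0.2 -120.7 28.1 F [-0.03  0.19  0.03] w 0.0064640039181993346 yawerr 0.010047852948318337
shift [19.7  0.2  0.1]
```

step_arm:
  steps:
    - {"gripper":255,"linear":[3,0,0],"spin":0}
    - {"gripper":255,"linear":[6,0,0],"spin":0}
    - {"gripper":255,"linear":[8,0,0],"spin":0}
    - {"gripper":255,"linear":[10,0,0],"spin":0}

```text
time: 7.9
ee_pos: [535.8, -73.0, 227.8]
ee_rot: [179.9, 0.2, 92.4]
ft_force: [0.2, -5.7, -2.4]
width: 0.004
gripper_force: 2.3
```

step_arm:
  steps:
    - {"gripper":255,"linear":[1,0,0],"spin":0}
    - {"gripper":255,"linear":[2,0,0],"spin":0}

```text
time: 8.1
ee_pos: [535.7, -69.4, 227.8]
ee_rot: [180.0, 0.1, 92.5]
ft_force: [-0.7, -2.9, -1.3]
width: 0.007
gripper_force: 1.2
```

step_arm:
  steps:
    - {"gripper":255,"linear":[1,0,0],"spin":0}
    - {"gripper":255,"linear":[2,0,0],"spin":0}

```text
time: 8.3
ee_pos: [535.6, -66.0, 227.8]
ee_rot: [-180.0, -0.1, 92.6]
ft_force: [0.6, -1.1, -0.7]
width: 0.004
gripper_force: 0.2
```

step_arm:
  steps:
    - {"gripper":255,"linear":[1,0,0],"spin":0}
    - {"gripper":255,"linear":[2,0,0],"spin":0}

```text
time: 8.5
ee_pos: [535.5, -64.0, 227.7]
ee_rot: [-180.0, -0.1, 92.6]
ft_force: [0.5, 0.1, 0.1]
width: 0.006
gripper_force: 0.0
```

step_arm:
  steps:
    - {"gripper":255,"linear":[1,0,0],"spin":0}
    - {"gripper":255,"linear":[2,0,0],"spin":0}
    - {"gripper":255,"linear":[2,0,0],"spin":0}

```text
time: 8.8
ee_pos: [535.4, -62.6, 227.7]
ee_rot: [-180.0, -0.0, 92.6]
ft_force: [0.8, 0.8, -0.2]
width: 0.004
gripper_force: 0.0
```

```bash
python3 go.py 0 -101 28
```

```text
t 8.8 tcp [535.4 -62.6 227.7] [-1.800e+02 -1.000e-02  9.255e+01] tip bowl x,y,worldz 0.2 -102.5 28.7 F [ 0.76  0.75 -0.22] w 0.0039018111128125213 yawerr 0.03130904844441318
shift [ 1.5 -0.2  0.7]
```

The right flap gave the same force signature. I'll back off, rise and clear the view.

step_arm:
  steps:
    - {"gripper":255,"linear":[-12,0,0],"spin":0}
    - {"gripper":255,"linear":[-25,0,0],"spin":0}
    - {"gripper":255,"linear":[-25,0,-30],"spin":0}
    - {"gripper":255,"linear":[-25,0,-65],"spin":0}
    - {"gripper":255,"linear":[-25,0,-100],"spin":0}
    - {"gripper":255,"linear":[-25,0,-135],"spin":0}
    - {"gripper":255,"linear":[-60,-10,-160],"spin":0}
    - {"gripper":255,"linear":[-95,-20,-170],"spin":0}

```text
time: 9.6
ee_pos: [520.0, -160.4, 400.5]
ee_rot: [179.7, 0.1, 92.6]
ft_force: [0.1, -0.9, 1.1]
width: 0.004
gripper_force: 0.0
```

step_arm:
  steps:
    - {"gripper":255,"linear":[-35,-10,0],"spin":0}
    - {"gripper":255,"linear":[-70,-20,0],"spin":0}
    - {"gripper":255,"linear":[-100,-25,0],"spin":0}
    - {"gripper":255,"linear":[-120,-30,0],"spin":0}
    - {"gripper":255,"linear":[-120,-30,0],"spin":0}
    - {"gripper":255,"linear":[-120,-30,0],"spin":0}

```text
time: 10.2
ee_pos: [494.4, -280.4, 397.5]
ee_rot: [-180.0, -0.0, 92.4]
ft_force: [1.0, 0.6, 0.5]
width: 0.006
gripper_force: 0.0
```

```bash
python3 go.py; python3 - <<'E'
from h import *
a=snapshot('top')[0][150:290,180:400]; b=snapshot('scene')[0][200:330,260:390]
cv2.imwrite('pics/c4.png',np.hstack([cv2.resize(a,(440,280)),cv2.resize(b,(280,280))])[...,::-1])
E
```

```text
t 10.2 tcp [ 494.4 -280.4  397.5] [-1.7998e+02 -4.0000e-02  9.2420e+01] tip bowl x,y,worldz -50.4 -318.2 198.5 F [0.96 0.56 0.55] w 0.005770610485802909 yawerr -0.10242909874695272
```

View pics/c4.png

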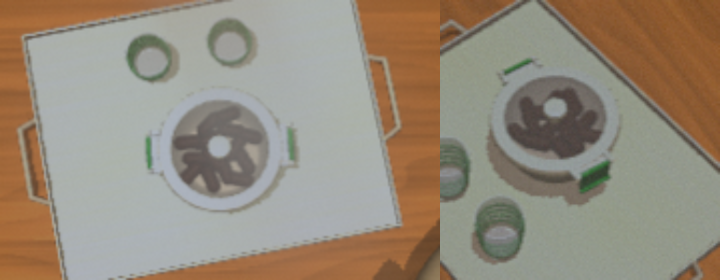

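Both flaps now show as thin slivers at (149,153) and (291,145) in the top crop, and the cups haven't moved. I'll check the angles in numbers before handing in.

```bash
python3 - <<'E'
from fit import *
p=[530.7,39.8,np.radians(2.52)]
M=camera_model('top')
o=obs('top') if 0 else None
im=snapshot('top')[0].astype(int)
for sd,(u0,u1,v) in {1:(246,262,226),-1:(320,336,222)}.items():
    g=(im[v-5:v+6,u0:u1,1]-(im[v-5:v+6,u0:u1,0]+im[v-5:v+6,u0:u1,2])/2).mean(0)
    print(sd,dict(zip(range(u0,u1),g.round(0))))
    for f in(0,.18,.4):
        E=lambda r,h:[0,sd*(88+r*np.sin(f)+h*np.cos(f)),66-r*np.cos(f)+h*np.sin(f)]
        print('phi',f,'edge u',proj(M,world(p,np.array([E(33,5),E(0,3)]))).round(1).tolist())
E
```

```text
1 {246: np.float64(7.0), 247: np.float64(7.0), 248: np.float64(7.0), 249: np.float64(7.0), 250: np.float64(6.0), 251: np.float64(6.0), 252: np.float64(9.0), 253: np.float64(32.0), 254: np.float64(59.0), 255: np.float64(20.0), 256: np.float64(-1.0), 257: np.float64(-2.0), 258: np.float64(-0.0), 259: np.float64(1.0), 260: np.float64(-1.0), 261: np.float64(-2.0)}
phi 0 edge u [[253.1, 227.7], [252.6, 225.9]]
phi 0.18 edge u [[250.8, 227.8], [252.6, 225.9]]
phi 0.4 edge u [[248.0, 227.8], [252.7, 225.9]]
-1 {320: np.float64(1.0), 321: np.float64(0.0), 322: np.float64(-1.0), 323: np.float64(2.0), 324: np.float64(21.0), 325: np.float64(40.0), 326: np.float64(22.0), 327: np.float64(7.0), 328: np.float64(6.0), 329: np.float64(5.0), 330: np.float64(4.0), 331: np.float64(4.0), 332: np.float64(4.0), 333: np.float64(4.0), 334: np.float64(4.0), 335: np.float64(4.0)}
phi 0 edge u [[326.3, 223.4], [325.9, 221.6]]
phi 0.18 edge u [[328.6, 223.2], [325.9, 221.6]]
phi 0.4 edge u [[331.3, 222.8], [325.8, 221.5]]
```

Both free edges sit at the phi = 0 prediction (u about 253 and 326), so both flaps are snapped home.

```bash
python3 -c "
from workcell import close_job; print(close_job())"
```

```text
the job is handed in; nothing more can be done
None
```

Both green flaps are folded down and snapped home under the bowl's lip (top-camera edge positions match fully shut, highest force read about 6 N), the cups beside the bowl are undisturbed, and the job was handed in at about 10 s.

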